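# Seat an espresso cup on the cup warmer and flip on its bay

### The arm

A 7-joint arm with a two-finger parallel gripper is mounted at the origin on a cart in front of the work surface, level with it; the furniture and walls round the work are solid. World frame = base frame: x ahead of the robot, y to its left, z up, the work surface at z = 0. Lengths are in m, angles in rad, forces in N, time in s.
With the tool pointing down it reaches from about 0.425 to 0.875 m from the base axis. Payload 4.7 kg.
Tool frame: the origin (TCP) lies between the finger pads; the fingertips stand 8 mm ahead of it and the grasp point (between the pads) lies 11 mm behind it; x points along the fingers, z is the direction in which the jaws open and shut, and the axes are right-handed (so a half turn about x gives the same grasp; the last joint's range is limited). The gripper opens to 87 mm and grips with 3 to 60 N. Pads are 19 mm wide; open, the fingers measure 117 mm over their backs; the gripper's body (75 mm by 190 mm) begins 51 mm behind the grasp point.
Start: joints at [-1.277, 0.321, -0.07, 1.45, 0.023, 1.371, -0.057], TCP at [0.18, 0.625, 0.231] pointing down, gripper open.
Joint ranges: [-2.86, 2.86], [-0.3, 2.09], [-1.38, 1.24], [0.06, 2.45], [-1.56, 4.7], [0.09, 2.05], [-2.69, 2.69]. Speed limits (rad/s): [2.57, 2.57, 3.14, 3.14, 3.14, 3.14, 3.14].

### API

Orientations are given as a unit quaternion [w, x, y, z].
In Python, from workcell import arm gives the robot as it stands.
- The arm moves only by the tool carry_out, never from a script. Its argument "plan" is a list of rows, each a list of 5 numbers: the shift along the tool's x, y, z in mm, then the turn about the tool's x in degrees, then the opening, from -1 (shut) to 1 (fully open). A call has 1 to 10 rows; each row is the pose to reach, as a shift and turn from the pose commanded when the call began, along the tool's axes at that moment; what a row does not reach only later rows make up. A row lasts 1/8 s, in which the tool goes at most 62.5 mm and 10.7 degrees, less where a joint would pass 70% of its speed; a pose out of reach is approached as far as the arm can. A call with a gripper value outside its range is refused whole. The fingers move at their own pace and stop on an object; "squeeze" is the grip in N (left out, the last holds). Time passes only in rows, so rows that repeat a pose let the fingers close. It gives the time, the measured TCP pose, the force and the opening at its end, in the units of the state.
- arm.observe(): the state, without advancing time (a new reading comes with each control period).
- arm.capture(name): name is "scene" or "top"; returns (picture, depth): 480x640x3 uint8, red, green, blue; 480x640 float32, m along the optical axis (not along the pixel's ray), 0 where there is no reading.
- arm.camera_model(name): a dict with "fx", "fy", "cx", "cy" (pixels), "D" ([k1, k2, p1, p2, k3] as OpenCV has them; the pictures are not rectified), "pose" (4x4, takes a point from camera to world coordinates). Camera axes: x right, y up, looking along -z (the intrinsics and any distortion apply to the point x, -y, -z); pixel columns grow to the right and rows downward; lengths in m; the calibration is good to about 2 mm. A picture is of the moment at which its call begins. camera_model takes no time and is no camera call.
- arm.finish_job(): hands the job in, once; it reports no verdict.
The state is a dict: "clock": time; "q": joint angles; "dq": joint speeds; "tau": joint torques, N m; "position": TCP position; "tool_rot": TCP orientation; "contact_force": force on the tool from outside, world axes, zero at the start; "moment": the same for the moment, N m; "finger_gap": finger opening in m.
Only numpy, scipy, OpenCV 4.12 (cv2) and the standard library are available. Lean on these libraries where they do the work, as an engineer would, in place of code of your own. Each camera call takes 0.05 s, during which the arm holds its last target.

### The job

Warm the brown espresso cup: with the fingertips, push it straight back along its bay of the cup warmer, without lifting it, until it stands against the bay's dark back rail; then flip the toggle lever beside that bay over to the green dot so that it snaps on and stays. Leave the other lever off and do not disturb the steel cup, the milk jug or the white mug.

Things in the scene. Friction and masses are not known exactly. Their poses are not given: they have to be found in the camera images.
- warmer: cup warmer, fixed, 220 mm deep (x) x 356 mm wide (y), aluminium plate with its top 18 mm above the work surface. Origin: centre of its underside; +x to its back, +y to its left. Two bays, centred at y = +65 and -65 mm, open at the front, parted by a strip 10 mm wide, 6 mm high. Outside each bay a grey console (48 mm wide, centred at y = +-154 mm, top 36 mm above the work surface) carries that bay's lever.
- rail_left (a point): middle of the front face of the dark back rail of the left bay, half-way up; the rail is 108 mm wide and stands 22 mm above the plate. In the warmer's frame at x = 92, y = +65 mm, z = 29 mm. Fixed. A dark round warm zone, 80 mm across, lies 42 mm in front of it.
- rail_right (a point): middle of the front face of the dark back rail of the right bay, half-way up; the rail is 108 mm wide and stands 22 mm above the plate. In the warmer's frame at x = 92, y = -65 mm, z = 29 mm. Fixed. A dark round warm zone, 80 mm across, lies 42 mm in front of it.
- lever_left (a joint): toggle lever of the left (+y) bay: steel shaft 9 mm thick, black ball 22 mm across. Hinge, rad: 0 (start) = off, leaning to the warmer's front (-x) and the red dot; 0.9 = on, leaning to its back (+x) and the green dot. An over-centre spring holds it at either end (about 0.14 Nm, 2 N at the ball) and snaps it over once past the middle, 0.45.
- lever_right (a joint): toggle lever of the right (-y) bay: steel shaft 9 mm thick, black ball 22 mm across. Hinge, rad: 0 (start) = off, leaning to the warmer's front (-x) and the red dot; 0.9 = on, leaning to its back (+x) and the green dot. An over-centre spring holds it at either end (about 0.14 Nm, 2 N at the ball) and snaps it over once past the middle, 0.45.
- lever_left_tip (a point): centre of the black ball at the end of the left lever, 66 mm from its pivot; about 97 mm above the work surface at either end of the swing, and moving 57 mm from front to back as it is flipped (highest, 104 mm, half-way)
- lever_right_tip (a point): centre of the black ball at the end of the right lever, 66 mm from its pivot; about 97 mm above the work surface at either end of the swing, and moving 57 mm from front to back as it is flipped (highest, 104 mm, half-way)
- lever_left_pivot (a point): pivot of the left lever, 38 mm above the work surface; in the warmer's frame at x = -45 mm, y = +154 mm. Fixed.
- lever_right_pivot (a point): pivot of the right lever, 38 mm above the work surface; in the warmer's frame at x = -45 mm, y = -154 mm. Fixed.
- cup_brown_mid (a point): brown espresso cup, white inside, 50 mm high, bowl 62 mm across at the rim, 45 mm at the foot, about 0.1 kg. The point: middle of its round bowl, 25 mm above its foot. The handle points to -y of this frame, reaches 55 mm from the point and begins 13 mm above the foot. Starts near the front of either bay, handle roughly to the warmer's -y. Against the rail the point lies about 30 mm before the rail's face.
- cup_steel_mid (a point): grey steel dosing cup, 50 mm high, bowl 62 mm across, standing near the front of the other bay; to be left alone. The point is the middle of its bowl, 25 mm above its foot. Its handle points along -y of this frame and reaches 55 mm from the point.
- milk_jug: small steel milk jug, 103 x 69 x 92 mm, loose bystander at the right. Origin: centre of its underside.
- mug: white mug, 78 x 112 x 102 mm, loose bystander at the left. Origin: centre of its underside.
- cup_brown: the same brown cup; origin at the centre of its underside's outline with handle, 12 mm from the bowl's axis toward the handle
Not all that is in view belongs to the job. Leave any blue or red look-alike of the cup_brown alone.

How it is judged:
On the way, in this order (a step that is already met when the one before it is completed fails the run):
1. the brown cup stands upright on its bay against the back rail (x of cup_brown_mid in the frame of warmer between 0.052 and 0.075 m and z of cup_brown_mid in the frame of warmer below 0.05 m and angle between cup_brown_mid's own z axis and vertical below 0.15 rad and (y of cup_brown_mid in the frame of warmer between 0.04 and 0.09 m or y of cup_brown_mid in the frame of warmer between -0.09 and -0.04 m)), for 0.2 s.
2. the lever beside the brown cup's bay has snapped over to on, the cup still at the rail (all of step 1 and ((y of cup_brown_mid in the frame of warmer above 0 m and value of joint lever_left above 0.8 rad) or (y of cup_brown_mid in the frame of warmer below 0 m and value of joint lever_right above 0.8 rad))), for 0.2 s.
At the end, for the whole second after the job is handed in: Brown cup upright, at rest, within about 8 mm of its bay's back rail and 25 mm of the bay's middle line; its bay's lever on (over 0.8 rad), the other off (under 0.1 rad); steel cup within 12 mm, milk jug and white mug within 20 mm of their starts (all of step 2 and ((y of cup_brown_mid in the frame of warmer above 0 m and value of joint lever_right below 0.1 rad) or (y of cup_brown_mid in the frame of warmer below 0 m and value of joint lever_left below 0.1 rad)) and linear speed of cup_brown below 0.02 m/s and distance of cup_steel_mid from where it was at the start of the episode below 0.012 m and distance of each of milk_jug, mug from where it was at the start of the episode below 0.02 m); the robot touches nothing.
It fails at once if the brown cup is lifted more than 12 mm off the plate (z of cup_brown_mid in the frame of warmer above 0.055 m).
It fails at once if the brown cup is tipped over (more than 0.5 rad) (angle between cup_brown_mid's own z axis and vertical above 0.5 rad).
It fails at once if the lever of the other bay is flipped past the middle ((y of cup_brown_mid in the frame of warmer above 0 m and value of joint lever_right above 0.45 rad) or (y of cup_brown_mid in the frame of warmer below 0 m and value of joint lever_left above 0.45 rad)).
It fails at once if the steel cup is moved or lifted (more than 12 mm) (distance of cup_steel_mid from where it was at the start of the episode above 0.012 m).
It fails at once if the milk jug or the white mug is moved (more than 20 mm) (distance of any of milk_jug, mug from where it was at the start of the episode above 0.02 m).
It also fails if it takes over 48 s, if anything falls off the work surface, if the arm or the gripper's body presses on something with over 40 N, if the wrist force passes 120 N, or if a joint passes its speed limit or range.

## Working session

There is one attempt and no reset: what is moved stays moved. The work goes in short steps, Python scripts to look and compute and a tool call to move; the robot and the scene stay as the last step left them, time stands still between calls to the robot, and variables do not carry over. Pictures are saved under pics/ and viewed, and the job is handed in when it is done.

Besides the shell and the picture viewer there is one more tool, called after ">>>" as a command line: name --pt "numbers of a row" for each row, then --argument value for the rest. carry_out: Moves the arm, as the interface text tells. Its arguments: {"type":"object","properties":{"plan":{"type":"array","items":{"type":"array","items":{"type":"number"}}},"squeeze":{"type":"number"}},"required":["plan"]}

```bash
mkdir -p pics
python3 - <<'E'
from workcell import arm
import cv2,numpy as np
s=arm.observe(); print({k:np.round(v,3) for k,v in s.items()})
for n in ("scene","top"):
    p,d=arm.capture(n); np.savez(f"{n}0.npz",p=p,d=d); cv2.imwrite(f"pics/{n}0.png",p[:,:,::-1])
    m=arm.camera_model(n); print(n,{k:np.round(v,3).tolist() for k,v in m.items()})
E
```

```text
{'clock': np.float64(0.0), 'q': array([-1.277,  0.322, -0.07 ,  1.452,  0.023,  1.371, -0.057]), 'dq': array([ 0.   ,  0.   , -0.001, -0.001, -0.002, -0.   , -0.001]), 'tau': array([ 0.0000e+00, -4.9128e+01, -4.0400e-01, -3.1253e+01, -6.4000e-02,
        4.4000e-02,  0.0000e+00]), 'position': array([0.179, 0.624, 0.229]), 'tool_rot': array([ 0.564, -0.426,  0.565,  0.425]), 'contact_force': array([-1.128, -0.413,  0.327]), 'moment': array([ 0.027, -0.005,  0.028]), 'finger_gap': np.float64(0.087)}
scene {'fx': 453.581, 'fy': 453.581, 'cx': 323.078, 'cy': 240.909, 'D': [-0.051, 0.0, 0.0, 0.0, 0.0], 'pose': [[0.859, 0.274, -0.432, -0.122], [-0.512, 0.461, -0.725, -1.059], [0.001, 0.844, 0.537, 0.915], [0.0, 0.0, 0.0, 1.0]]}
top {'fx': 506.498, 'fy': 506.498, 'cx': 318.32, 'cy': 229.692, 'D': [-0.082, 0.0, 0.0, 0.0, 0.0], 'pose': [[-0.0, 0.99, -0.139, 0.37], [-1.0, 0.001, 0.011, 0.033], [0.011, 0.139, 0.99, 1.389], [0.0, 0.0, 0.0, 1.0]]}
```

View pics/scene0.png

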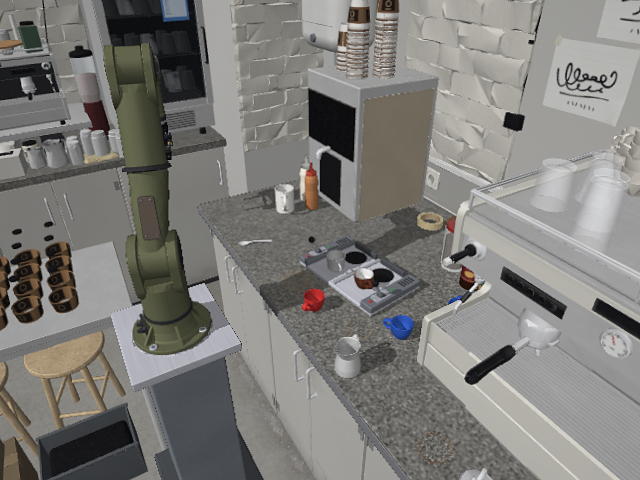

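View pics/top0.png

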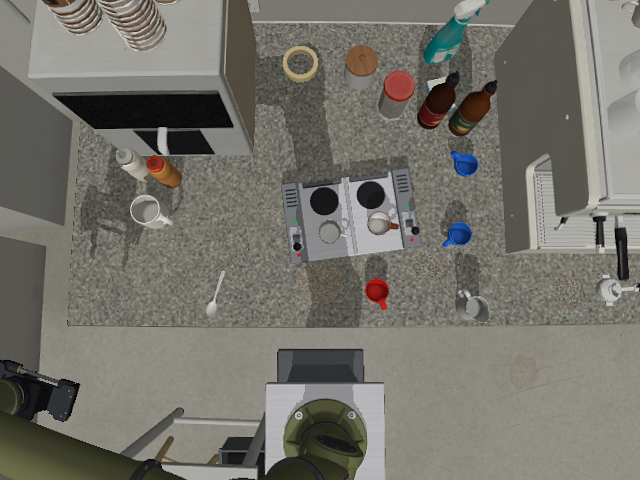

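The top view shows the brown cup in the right bay at about (378,223), its handle pointing right. The steel cup is in the left bay at (330,232), and the lever balls are at about (297,246) and (414,230). The red and blue decoys are outside the warmer. Next I'll zoom in and measure.

```bash
cat > h.py <<'E'
import cv2,numpy as np
from workcell import arm
def cloud(n,d):
    m=arm.camera_model(n); K=np.array([[m['fx'],0,m['cx']],[0,m['fy'],m['cy']],[0,0,1]]); D=np.array(m['D'])
    v,u=np.mgrid[0:480,0:640]
    q=cv2.undistortPoints(np.stack([u.ravel(),v.ravel()],1).astype(np.float64)[:,None],K,D)[:,0].reshape(480,640,2)
    P=np.stack([q[...,0]*d,-q[...,1]*d,-d],-1); T=np.array(m['pose'])
    return P@T[:3,:3].T+T[:3,3]
def proj(n,X):
    m=arm.camera_model(n); K=np.array([[m['fx'],0,m['cx']],[0,m['fy'],m['cy']],[0,0,1]]); T=np.linalg.inv(np.array(m['pose']))
    c=np.atleast_2d(X)@T[:3,:3].T+T[:3,3]; c=c*[1,-1,-1]
    return cv2.projectPoints(c.reshape(-1,1,3),np.zeros(3),np.zeros(3),K,np.array(m['D']))[0][:,0]
E
python3 - <<'E'
from h import *
f=np.load('top0.npz');C=cloud('top',f['d'])
im=f['p'][155:275,270:430,::-1]
cv2.imwrite('pics/topc.png',cv2.resize(im,None,fx=5,fy=5,interpolation=cv2.INTER_CUBIC))
np.set_printoptions(precision=4,suppress=True)
for (u,v) in [(297,246),(414,230),(378,223),(330,232),(323,245),(395,228),(480,305),(150,210),(300,300)]: print(u,v,C[v,u])
E
```

```text
297 246 [0.5084 0.0724 0.1039]
414 230 [ 0.5499 -0.2282  0.1052]
378 223 [ 0.5801 -0.1458  0.0262]
330 232 [ 0.5564 -0.0149  0.017 ]
323 245 [0.5204 0.0043 0.0189]
395 228 [ 0.5633 -0.1887  0.0473]
480 305 [ 0.3566 -0.4221  0.018 ]
150 210 [0.619  0.4863 0.0061]
300 300 [0.3719 0.0667 0.0009]
```

View pics/topc.png

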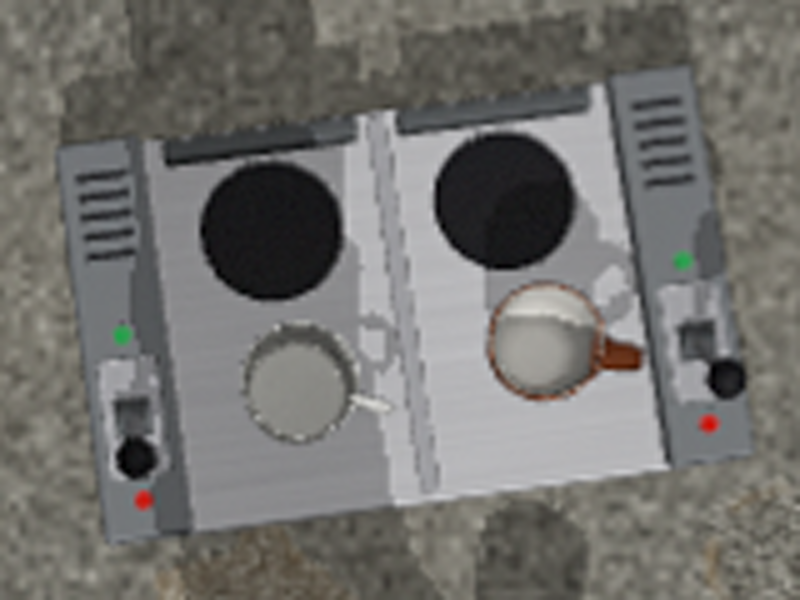

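```bash
cat > meas.py <<'E'
from h import *
from scipy.optimize import least_squares
np.set_printoptions(precision=4,suppress=True)
def px(x,y): return [270+(x+.5)/5-.5,155+(y+.5)/5-.5]
loc=np.array([[.11,.178,.036],[-.11,.178,.036],[.11,-.178,.036],[-.11,-.178,.036],[.05,.065,.018],[.05,-.065,.018]])
obs=np.array([px(*p) for p in [(57,150),(108,541),(690,68),(750,453),(271,231),(504,200)]])
def W(p,L):
    c,s=np.cos(p[2]),np.sin(p[2]); L=np.atleast_2d(L)
    return np.c_[p[0]+c*L[:,0]-s*L[:,1],p[1]+s*L[:,0]+c*L[:,1],L[:,2]]
r=least_squares(lambda p:(proj('top',W(p,loc))-obs).ravel(),[.6,-.07,.1])
p=r.x
def atz(uv,z):
    return least_squares(lambda q:(proj('top',[q[0],q[1],z])-uv).ravel(),[.6,-.1]).x
def inv(p,X):
    c,s=np.cos(p[2]),np.sin(p[2]); d=X-p[:2]; return np.array([c*d[0]+s*d[1],-s*d[0]+c*d[1]])
if __name__=="__main__":
    print('warmer',p,'deg',np.degrees(p[2])); print(r.fun.reshape(-1,2))
    for n,uv,z in [('brown',(546,341),.068),('handle tip',(640,355),.055),('steel',(299,383),.068),('leverR ball',(727,378),.097),('leverL',(136,458),.097)]:
        X=atz(px(*uv),z); print(n,X,'warmer',inv(p,X))
    print('levR exp',W(p,[[-.0737,-.154,.097],[-.0163,-.154,.097]]))
    s=arm.observe();print(s['position'],s['tool_rot'],s['q'])
    from scipy.spatial.transform import Rotation as R
    w,x,y,z=s['tool_rot'];print(R.from_quat([x,y,z,w]).as_matrix())
E
python3 meas.py
python3 - <<'E'
from h import *
f=np.load('scene0.npz');im=f['p'][210:330,280:440,::-1]
cv2.imwrite('pics/scc.png',cv2.resize(im,None,fx=5,fy=5,interpolation=cv2.INTER_CUBIC))
E
```

```text
warmer [ 0.6017 -0.0693  0.1349] deg 7.728665518273897
[[-0.9648 -0.8634]
 [-0.9517  0.6623]
 [ 0.5107 -0.9696]
 [ 1.4818  0.5402]
 [ 0.0193  0.1894]
 [-0.0642  0.3078]]
brown [ 0.5742 -0.1425] warmer [-0.0371 -0.0688]
handle tip [ 0.5687 -0.1945] warmer [-0.0495 -0.1197]
steel [ 0.5516 -0.0116] warmer [-0.0419  0.0639]
leverR ball [ 0.5505 -0.2325] warmer [-0.0727 -0.1548]
leverL [0.5086 0.0731] warmer [-0.0731  0.1536]
levR exp [[ 0.5494 -0.2318  0.097 ]
 [ 0.6063 -0.2241  0.097 ]]
[0.1794 0.6242 0.2296] [ 0.5644 -0.4258  0.5653  0.425 ] [-1.2769  0.3217 -0.0701  1.4516  0.0226  1.3708 -0.0569]
[[-0.0004 -0.9611  0.2761]
 [-0.0017  0.2761  0.9611]
 [-1.     -0.0001 -0.0017]]
```

View pics/scc.png

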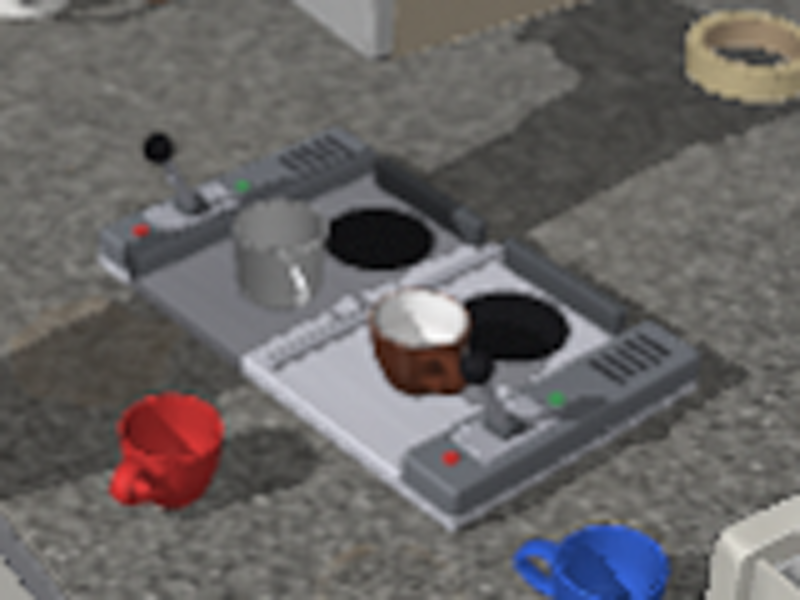

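>>> carry_out --pt "0 -40 -43 0 -1" --pt "0 -80 -86 10 -1" --pt "0 -120 -129 20 -1" --pt "0 -160 -172 30 -1" --pt "0 -200 -215 40 -1" --pt "0 -240 -258 50 -1" --pt "0 -280 -301 60 -1" --pt "0 -320 -344 66.2 -1" --pt "0 -360 -387 66.2 -1" --pt "0 -400 -430 66.2 -1"

```text
clock: 1.35
position: [0.4456, 0.0991, 0.2305]
tool_rot: [0.706, -0.048, 0.705, 0.048]
contact_force: [1.3, 0.8, -1.7]
finger_gap: 0.0014
```

```bash
cat > rel.py <<'E'
import sys
from meas import *
from scipy.spatial.transform import Rotation as R
def T(wl):  # warmer-frame target -> tool shift mm
    s=arm.observe(); w,x,y,z=s['tool_rot']; M=R.from_quat([x,y,z,w]).as_matrix()
    t=W(p,[wl])[0]; c=np.array([*inv(p,s['position'][:2]),s['position'][2]])
    print('t',round(float(s['clock']),2),'pos',s['position'],'in warmer mm',c*1e3,'gap',s['finger_gap'],'F',s['contact_force'])
    print('toolz yaw err deg',np.degrees(np.arctan2(M[1,2],M[0,2])-p[2]),'target',wl,'shift',1e3*M.T@(t-s['position']))
if __name__=="__main__": T([float(a) for a in sys.argv[1:4]])
E
python3 rel.py -.037 -.069 .23
```

```text
t 1.35 pos [0.4456 0.0991 0.2305] in warmer mm [-132.0175  187.8765  230.4552] gap 0.0014045681550902116 F [ 1.3084  0.7664 -1.652 ]
toolz yaw err deg 0.04459490793125 target [-0.037, -0.069, 0.23] shift [   0.3458 -256.9506   94.8174]
```

>>> carry_out --pt "0 -55 20 0 -1" --pt "0 -110 40 0 -1" --pt "0 -165 60 0 -1" --pt "0 -220 80 0 -1" --pt "0 -257 95 0 -1" --pt "40 -257 95 0 -1" --pt "80 -257 95 0 -1" --pt "120 -257 95 0 -1" --pt "130 -257 95 0 -1" --pt "130 -257 95 0 -1"

```text
clock: 2.6
position: [0.574, -0.1408, 0.1007]
tool_rot: [0.705, -0.048, 0.706, 0.048]
contact_force: [0.4, -0.3, 0.1]
finger_gap: 0.0003
```

```bash
python3 rel.py -.037 -.069 .05
python3 - <<'E'
from h import *
for n,(a,b,c,d) in {'top':(155,275,270,430),'scene':(210,330,280,440)}.items():
    P,_=arm.capture(n)
    cv2.imwrite(f'pics/{n}1.png',cv2.resize(P[a:b,c:d,::-1],None,fx=5,fy=5,interpolation=cv2.INTER_CUBIC))
E
```

```text
t 2.6 pos [ 0.574  -0.1408  0.1007] in warmer mm [-37.0192 -67.1732 100.6569] gap 0.0003297711162012076 F [ 0.4019 -0.29    0.0689]
toolz yaw err deg 0.04043434864531237 target [-0.037, -0.069, 0.05] shift [50.657  -1.8237  0.0502]
```

View pics/scene1.png

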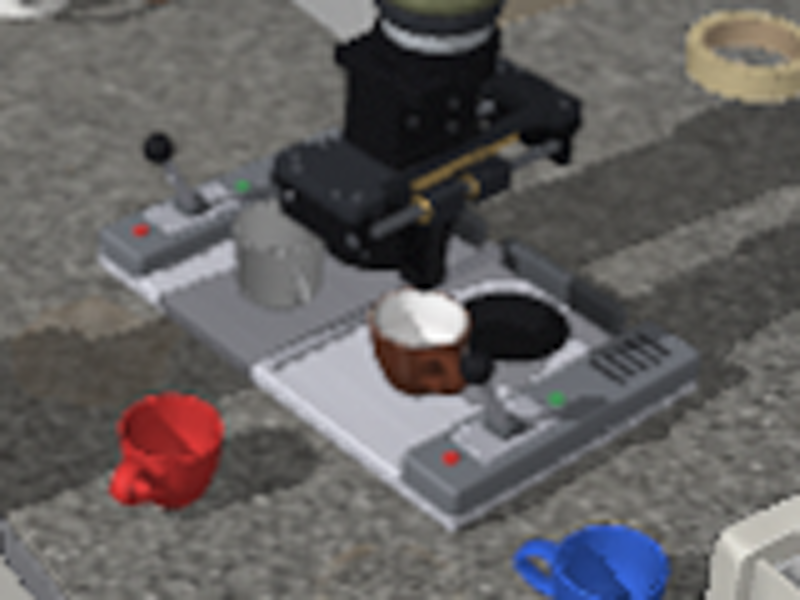

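View pics/top1.png

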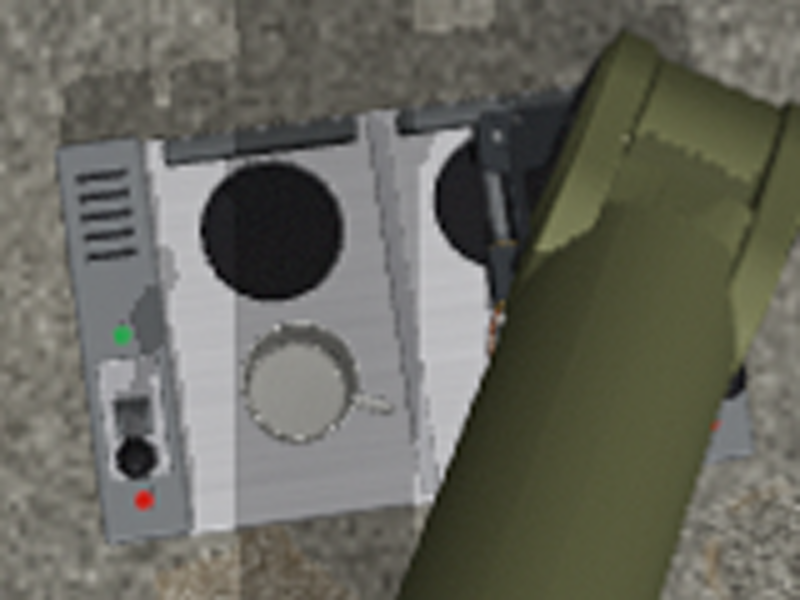

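>>> carry_out --pt "12 -2 0 0 -1" --pt "24 -2 0 0 -1" --pt "28 -2 0 0 -1" --pt "31 -2 0 0 -1" --pt "34 -2 0 0 -1" --pt "34 -2 0 0 -1"

```text
clock: 3.45
position: [0.5744, -0.1427, 0.0665]
tool_rot: [0.705, -0.048, 0.706, 0.048]
contact_force: [0.3, -0.2, -0.8]
finger_gap: 0.0005
```

No contact with the tip 9 mm below the rim, so I'll go deeper.

>>> carry_out --pt "4 0 0 0 -1" --pt "8 0 0 0 -1" --pt "12 0 0 0 -1" --pt "16 0 0 0 -1" --pt "18 0 0 0 -1" --pt "18 0 0 0 -1"

```text
clock: 4.2
position: [0.5743, -0.1428, 0.0484]
tool_rot: [0.705, -0.048, 0.706, 0.048]
contact_force: [0.7, -0.1, 0.5]
finger_gap: 0.0008
```

>>> carry_out --pt "0 0 3 0 -1" --pt "0 0 6 0 -1" --pt "0 0 9 0 -1" --pt "0 0 12 0 -1" --pt "0 0 16 0 -1" --pt "0 0 20 0 -1" --pt "0 0 24 0 -1" --pt "0 0 28 0 -1" --pt "0 0 32 0 -1" --pt "0 0 32 0 -1"

```text
clock: 5.45
position: [0.6066, -0.1383, 0.0486]
tool_rot: [0.706, -0.048, 0.705, 0.048]
contact_force: [-1.0, 0.3, 0.3]
finger_gap: 0.0004
```

```bash
python3 rel.py .05 -.069 .05
python3 - <<'E'
from h import *
for n,(a,b,c,d) in {'scene':(210,330,280,440)}.items():
    P,_=arm.capture(n)
    cv2.imwrite(f'pics/{n}2.png',cv2.resize(P[a:b,c:d,::-1],None,fx=5,fy=5,interpolation=cv2.INTER_CUBIC))
E
```

```text
t 5.45 pos [ 0.6066 -0.1383  0.0486] in warmer mm [ -4.4259 -69.0739  48.605 ] gap 0.00041577798197412006 F [-1.0417  0.3204  0.2602]
toolz yaw err deg 0.06025477997080895 target [0.05, -0.069, 0.05] shift [-1.3652  0.0164 54.4267]
```

View pics/scene2.png

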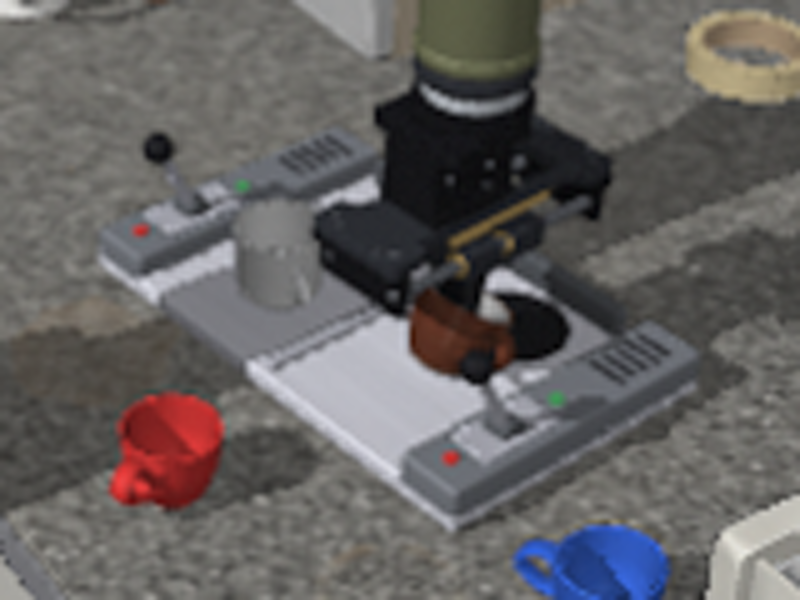

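The cup is sliding upright with about 1 N of force. I'll keep pushing.

>>> carry_out --pt "0 0 5 0 -1" --pt "0 0 10 0 -1" --pt "0 0 15 0 -1" --pt "0 0 20 0 -1" --pt "0 0 25 0 -1" --pt "0 0 30 0 -1" --pt "0 0 35 0 -1" --pt "0 0 40 0 -1" --pt "0 0 45 0 -1" --pt "0 0 48 0 -1"

```text
clock: 6.75
position: [0.654, -0.1319, 0.0485]
tool_rot: [0.706, -0.048, 0.705, 0.048]
contact_force: [-1.0, -0.7, 0.8]
finger_gap: 0.0002
```

>>> carry_out --pt "0 0 2 0 -1" --pt "0 0 4 0 -1" --pt "0 0 6 0 -1" --pt "0 0 7 0 -1" --pt "0 0 7 0 -1"

```text
clock: 7.38
position: [0.6607, -0.131, 0.0486]
tool_rot: [0.706, -0.048, 0.705, 0.048]
contact_force: [-0.2, -0.3, 1.1]
finger_gap: 0.0007
```

```bash
python3 rel.py .055 -.069 .05
python3 - <<'E'
from h import *
for n,(a,b,c,d) in {'scene':(210,330,280,440)}.items():
    P,_=arm.capture(n)
    cv2.imwrite(f'pics/{n}3.png',cv2.resize(P[a:b,c:d,::-1],None,fx=5,fy=5,interpolation=cv2.INTER_CUBIC))
E
```

```text
t 7.38 pos [ 0.6607 -0.131   0.0486] in warmer mm [ 50.1913 -69.0846  48.6064] gap 0.0007404074721267069 F [-0.1547 -0.2531  1.1358]
toolz yaw err deg 0.044079262389750455 target [0.055, -0.069, 0.05] shift [-1.3922  0.0809  4.8091]
```

View pics/scene3.png

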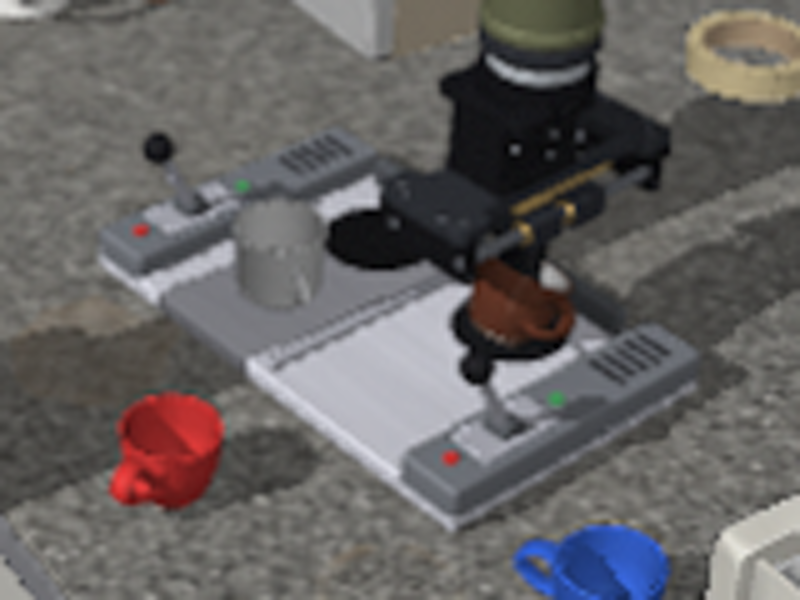

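Run:
```python
from h import *
from meas import p,inv
P,d=arm.capture('scene');C=cloud('scene',d)
np.savez('s4.npz',p=P,d=d)
cv2.imwrite('pics/s4.png',cv2.resize(P[250:290,360:405,::-1],None,fx=16,fy=14,interpolation=cv2.INTER_CUBIC))
hsv=cv2.cvtColor(P,cv2.COLOR_RGB2HSV)
m=(hsv[...,0]<14)&(hsv[...,1]>100); m[:250]=0;m[285:]=0;m[:,:365]=0;m[:,400:]=0
v,u=np.nonzero(m); 
for r in range(258,284,2):
    s=np.nonzero(m[r])[0]
    if len(s): 
        out=[]
        for c in s[::3]:
            X=C[r,c]; out.append((int(c),*np.round(np.r_[inv(p,X[:2]),X[2]]*1e3).astype(int).tolist()))
        print(r,out)
```

```text
262 [(377, 24, -63, 81), (380, 26, -73, 85)]
264 [(375, -30, -105, 120), (378, 21, -70, 78), (381, 26, -78, 80)]
266 [(375, 22, -57, 63), (378, 20, -71, 71), (381, 24, -81, 75), (384, 28, -90, 78), (387, 35, -96, 79)]
268 [(375, 21, -59, 56), (378, 22, -70, 62), (381, -850, -883, 915), (384, 25, -94, 74), (387, 41, -92, 66), (390, 41, -104, 73)]
270 [(374, 22, -53, 44), (377, 20, -69, 55), (380, 23, -79, 59), (383, 27, -88, 62), (386, 30, -98, 67), (389, 36, -105, 68), (392, 42, -112, 69)]
272 [(374, 17, -59, 42), (377, 12, -77, 54), (380, 21, -82, 54), (383, 21, -94, 60), (386, 36, -93, 53), (389, 41, -102, 56), (392, 35, -119, 68)]
274 [(375, 17, -65, 37), (378, 16, -79, 46), (381, 22, -85, 47), (384, 28, -93, 49), (387, 36, -98, 48), (391, 31, -119, 62), (394, 41, -123, 60)]
276 [(379, 21, -79, 36), (382, 22, -91, 42), (385, 34, -93, 38), (388, 28, -111, 51), (391, 35, -117, 52)]
278 [(382, 28, -86, 28)]
```

View pics/s4.png

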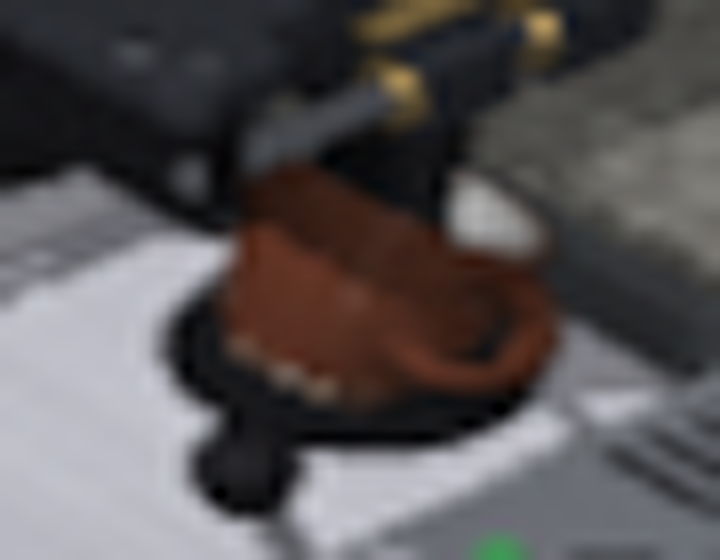

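The view shows the cup tilted forward by roughly 0.2 rad or more: its front foot is lifted, with the rim at z≈80 mm. I'll back off gently so it settles, then measure again.

>>> carry_out --pt "0 0 -1 0 -1" --pt "0 0 -2 0 -1" --pt "0 0 -3 0 -1" --pt "0 0 -4 0 -1" --pt "0 0 -5 0 -1" --pt "0 0 -6 0 -1" --pt "0 0 -7 0 -1" --pt "0 0 -7 0 -1"

```text
clock: 8.48
position: [0.6536, -0.1319, 0.0486]
tool_rot: [0.706, -0.048, 0.705, 0.048]
contact_force: [-0.3, -0.9, 0.8]
finger_gap: 0.0004
```

```bash
cat > cup.py <<'E'
import sys
from h import *
from meas import p,inv
P,d=arm.capture('scene');C=cloud('scene',d)
cv2.imwrite(sys.argv[1],cv2.resize(P[250:290,360:405,::-1],None,fx=16,fy=14,interpolation=cv2.INTER_CUBIC))
hsv=cv2.cvtColor(P,cv2.COLOR_RGB2HSV)
m=(hsv[...,0]<14)&(hsv[...,1]>100); m[:250]=0;m[285:]=0;m[:,:360]=0;m[:,400:]=0
for r in range(256,284,2):
    s=np.nonzero(m[r])[0]
    if len(s): print(r,[(int(c),*np.round(np.r_[inv(p,C[r,c][:2]),C[r,c][2]]*1e3).astype(int).tolist()) for c in s[::4]])
E
python3 cup.py pics/s5.png; python3 rel.py .05 -.069 .05
```

```text
264 [(373, -36, -103, 121)]
266 [(373, -34, -101, 112)]
268 [(373, 8, -62, 64), (377, 11, -76, 70), (381, 15, -89, 76)]
270 [(373, 10, -60, 54), (377, 12, -76, 62), (381, 17, -88, 67), (385, 23, -100, 71), (389, 34, -107, 70)]
272 [(372, 34, -34, 20), (376, 11, -73, 53), (380, 14, -88, 60), (384, 22, -97, 62), (388, 24, -113, 70)]
274 [(373, 18, -54, 30), (377, 8, -81, 51), (381, 21, -87, 48), (385, 27, -98, 52), (389, 21, -120, 67)]
276 [(374, 17, -60, 26), (378, 17, -78, 37), (382, 20, -93, 44), (386, 34, -97, 40), (391, 32, -119, 54)]
278 [(376, 20, -67, 21), (380, 19, -86, 33), (384, 33, -90, 29), (388, 21, -118, 51)]
t 8.53 pos [ 0.6536 -0.1319  0.0486] in warmer mm [ 43.0478 -69.04    48.6043] gap 0.0006578839604060501 F [0.3005 0.5673 1.4083]
toolz yaw err deg 0.04361188925078354 target [0.05, -0.069, 0.05] shift [-1.3951  0.0349  6.9523]
```

View pics/s5.png

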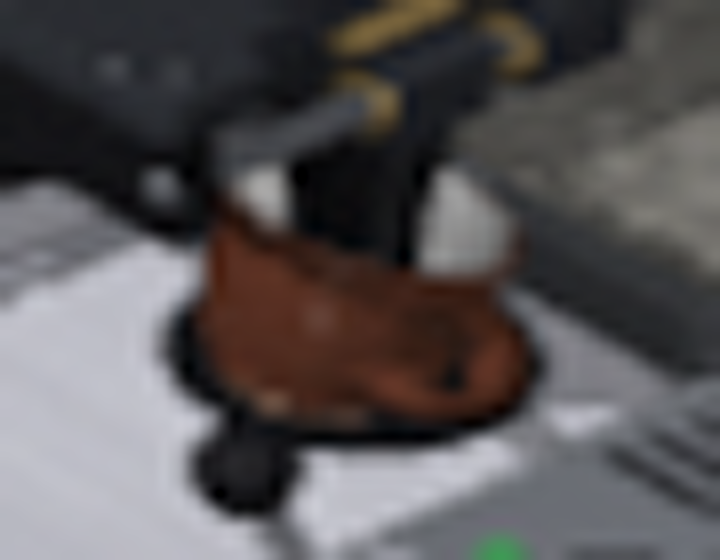

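>>> carry_out --pt "0 0 -1 0 -1" --pt "0 0 -2 0 -1" --pt "0 0 -3 0 -1" --pt "2 0 -3 0 -1" --pt "4 0 -3 0 -1" --pt "6 0 -3 0 -1" --pt "6 0 -3 0 -1"

```text
clock: 9.4
position: [0.6506, -0.1325, 0.0424]
tool_rot: [0.705, -0.048, 0.706, 0.048]
contact_force: [-0.5, 0.6, 1.3]
finger_gap: 0.0002
```

```bash
python3 cup.py pics/s6.png; python3 rel.py .05 -.069 .05
```

```text
266 [(373, 18, -52, 61), (377, 12, -74, 77)]
268 [(372, -39, -102, 108), (376, 12, -71, 67), (380, 16, -85, 73), (384, 25, -93, 74)]
270 [(373, 12, -58, 52), (377, 7, -81, 67), (381, 19, -87, 65), (385, 27, -97, 67), (389, 32, -109, 71)]
272 [(373, 14, -57, 42), (377, 15, -74, 51), (381, 17, -89, 59), (385, 30, -95, 57), (389, 28, -113, 68)]
274 [(373, 27, -46, 22), (377, 13, -76, 46), (381, 18, -89, 51), (385, 28, -98, 51), (390, 24, -121, 67)]
276 [(374, 25, -53, 19), (378, 13, -82, 41), (382, 20, -92, 44), (386, 28, -102, 46), (391, 24, -127, 62)]
278 [(378, 16, -80, 31), (382, 27, -87, 29), (386, 23, -107, 43), (390, 29, -119, 48)]
t 9.45 pos [ 0.6506 -0.1325  0.0425] in warmer mm [ 39.9412 -69.2179  42.4672] gap 0.0006329065523641723 F [ 0.4984 -1.1979  1.1553]
toolz yaw err deg 0.03658356132347456 target [0.05, -0.069, 0.05] shift [-7.5349  0.2107 10.0574]
```

View pics/s6.png

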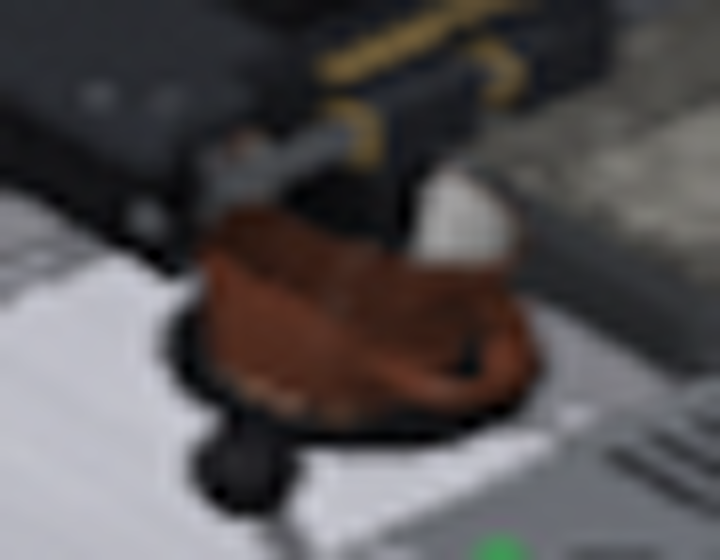

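>>> carry_out --pt "-2 0 0 0 -1" --pt "-4 0 0 0 -1" --pt "-6 0 0 0 -1" --pt "-8 0 0 0 -1" --pt "-8 0 0 0 -1"

```text
clock: 10.07
position: [0.6509, -0.1324, 0.0509]
tool_rot: [0.706, -0.048, 0.705, 0.048]
contact_force: [1.2, 0.0, -0.5]
finger_gap: 0.0006
```

```bash
python3 cup.py pics/s7.png; python3 rel.py .05 -.069 .05
```

```text
268 [(372, 6, -59, 63)]
270 [(372, 6, -60, 55), (376, 5, -79, 67), (381, 13, -92, 71), (385, 26, -97, 68)]
272 [(372, 8, -58, 45), (376, 7, -78, 57), (380, 11, -91, 63), (384, 21, -99, 63), (388, 27, -110, 67)]
274 [(372, 24, -44, 22), (376, 8, -77, 49), (380, 13, -90, 54), (384, 26, -94, 50), (388, 23, -114, 64)]
276 [(373, 22, -51, 19), (377, 7, -83, 45), (381, 16, -92, 45), (385, 28, -98, 43), (389, 24, -118, 58)]
278 [(374, 15, -62, 21), (378, 14, -81, 32), (382, 18, -95, 38), (386, 21, -109, 45), (390, 58, -93, 19)]
280 [(377, -71, -157, 110), (382, 31, -84, 18), (388, 41, -101, 23)]
t 10.12 pos [ 0.6508 -0.1324  0.0507] in warmer mm [ 40.1821 -69.1135  50.7064] gap 0.0004378306738722328 F [-0.0414 -0.0496 -0.3902]
toolz yaw err deg 0.040630371398824555 target [0.05, -0.069, 0.05] shift [0.7104 0.1065 9.8177]
```

View pics/s7.png

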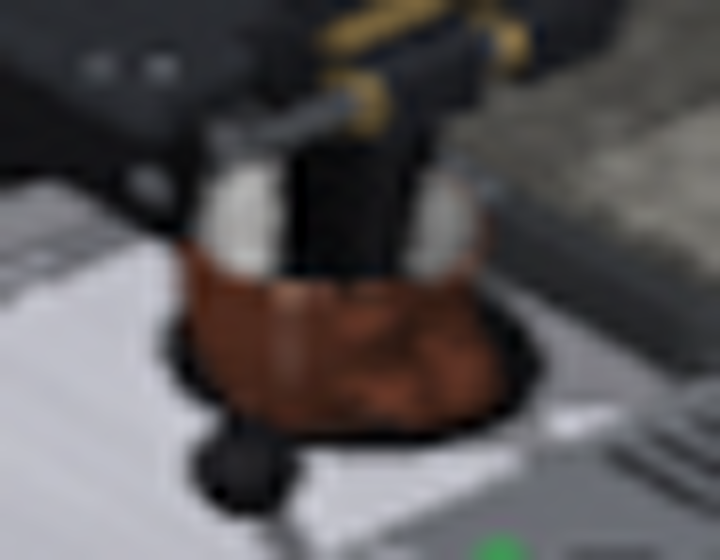

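With the tip raised to about 43 mm the cup stands upright again, its centre at x≈37 mm. A single low contact point tips it on this grippy plate. So I'll spread the fingertips lightly (3 N) against the inside of the front and back walls, which stops it tilting, and push it along like that.

>>> carry_out --pt "0 0 -2 0 -1" --pt "0 0 -2 0 -0.9" --pt "0 0 -2 0 -0.85" --pt "0 0 -2 0 -0.8" --pt "0 0 -2 0 -0.75" --pt "0 0 -2 0 -0.7" --pt "0 0 -2 0 -0.65" --pt "0 0 -2 0 -0.6" --pt "0 0 -2 0 -0.6" --pt "0 0 -2 0 -0.6" --squeeze 3

```text
clock: 11.38
position: [0.6488, -0.1326, 0.0505]
tool_rot: [0.706, -0.048, 0.705, 0.048]
contact_force: [-0.4, -0.5, -1.1]
finger_gap: 0.0126
```

```bash
python3 cup.py pics/s8.png; python3 rel.py .062 -.069 .05
```

```text
268 [(372, 9, -56, 60)]
270 [(372, 13, -53, 49), (376, 9, -75, 63), (380, 14, -87, 67), (386, 26, -101, 70)]
272 [(372, 32, -36, 22), (376, 5, -79, 59), (380, 14, -87, 60), (384, 22, -98, 62), (388, 25, -112, 69)]
274 [(374, 8, -68, 43), (378, 9, -84, 52), (382, 18, -93, 53), (386, 31, -99, 51), (390, 28, -118, 63)]
276 [(374, 14, -63, 30), (378, 12, -82, 42), (382, 20, -92, 44), (386, 33, -98, 41), (390, 29, -118, 55)]
278 [(375, 20, -63, 19), (379, 17, -83, 31), (383, 26, -92, 33), (387, 23, -112, 46), (391, 33, -120, 46)]
280 [(378, -64, -154, 105), (382, 28, -87, 21)]
t 11.43 pos [ 0.6488 -0.1327  0.0506] in warmer mm [ 38.1172 -69.1377  50.5529] gap 0.013020306894023266 F [-1.01   -0.2705 -0.3653]
toolz yaw err deg 0.039761300617441306 target [0.062, -0.069, 0.05] shift [ 0.5573  0.1212 23.8828]
```

View pics/s8.png

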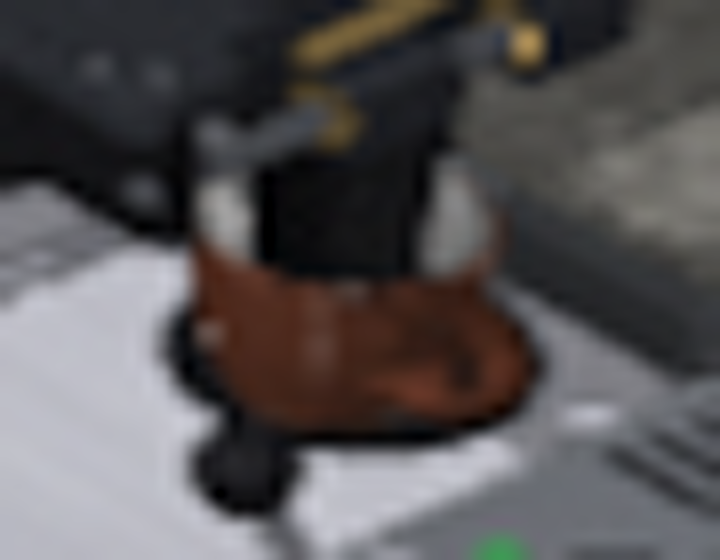

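The gap stopped at 13 mm against a command of 17, so both walls are touched and the cup is upright. Now I'll push it to the rail.

>>> carry_out --pt "0 0 2 0 -0.6" --pt "0 0 4 0 -0.6" --pt "0 0 6 0 -0.6" --pt "0 0 8 0 -0.6" --pt "0 0 10 0 -0.6" --pt "0 0 12 0 -0.6" --pt "0 0 14 0 -0.6" --pt "0 0 15 0 -0.6" --pt "0 0 15 0 -0.6"

```text
clock: 12.55
position: [0.6637, -0.1306, 0.0506]
tool_rot: [0.706, -0.048, 0.705, 0.048]
contact_force: [0.2, -0.2, -1.0]
finger_gap: 0.0128
```

```bash
python3 cup.py pics/s9.png; python3 rel.py .062 -.069 .05
```

```text
266 [(376, 24, -59, 63)]
268 [(376, 22, -62, 58), (380, 26, -76, 64), (389, 44, -98, 68)]
270 [(375, 52, -29, 17), (379, 20, -77, 59), (383, 27, -88, 62), (387, 37, -96, 62), (391, 44, -106, 65)]
272 [(376, 43, -43, 21), (380, 23, -79, 51), (384, 30, -90, 54), (388, 41, -98, 53), (392, 37, -118, 67)]
274 [(377, 38, -53, 21), (381, 25, -83, 44), (385, 33, -93, 46), (389, 47, -97, 42), (393, 38, -122, 61)]
276 [(378, 35, -61, 19), (382, 29, -84, 35), (386, 38, -93, 36), (390, 41, -108, 44), (394, 39, -126, 55)]
278 [(382, 39, -76, 17)]
t 12.6 pos [ 0.6637 -0.1306  0.0506] in warmer mm [ 53.1492 -69.1283  50.5745] gap 0.012773691702418702 F [ 0.9763 -0.8848 -1.5702]
toolz yaw err deg 0.03943617354827678 target [0.062, -0.069, 0.05] shift [0.5765 0.1223 8.8508]
```

View pics/s9.png

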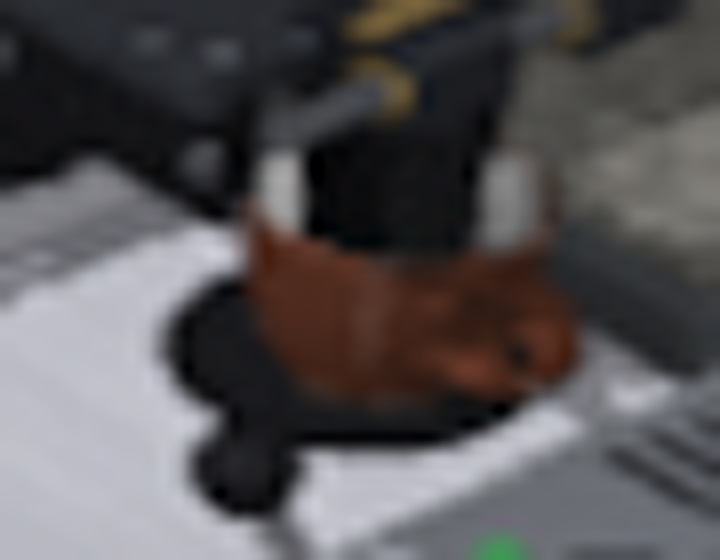

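The cup is upright and moving with the fingers. I'll cover the remaining ~9 mm in small steps until it meets the rail.

>>> carry_out --pt "0 0 1 0 -0.6" --pt "0 0 2 0 -0.6" --pt "0 0 3 0 -0.6" --pt "0 0 4 0 -0.6" --pt "0 0 5 0 -0.6" --pt "0 0 6 0 -0.6" --pt "0 0 7 0 -0.6" --pt "0 0 7 0 -0.6"

```text
clock: 13.6
position: [0.6706, -0.1296, 0.0506]
tool_rot: [0.706, -0.048, 0.705, 0.048]
contact_force: [0.5, -0.8, -1.5]
finger_gap: 0.0127
```

>>> carry_out --pt "0 0 1 0 -0.6" --pt "0 0 2 0 -0.6" --pt "0 0 3 0 -0.6" --pt "0 0 3 0 -0.6"

```text
clock: 14.1
position: [0.6736, -0.1292, 0.0506]
tool_rot: [0.706, -0.048, 0.705, 0.048]
contact_force: [0.2, -0.1, 0.1]
finger_gap: 0.0129
```

```bash
python3 cup.py pics/s10.png; python3 rel.py .062 -.069 .05
```

```text
264 [(378, -850, -883, 915)]
266 [(378, 33, -59, 59), (382, 33, -77, 69)]
268 [(378, 35, -59, 50), (382, 30, -80, 64), (386, 37, -91, 67), (390, 47, -99, 67), (394, 57, -107, 67)]
270 [(378, 56, -40, 21), (382, 33, -79, 54), (386, 41, -88, 56), (390, 46, -100, 60), (394, 54, -111, 63)]
272 [(379, 41, -59, 31), (383, 34, -82, 47), (387, 41, -93, 50), (391, 58, -96, 44), (395, 50, -119, 61)]
274 [(380, 39, -65, 27), (384, 40, -82, 37), (388, 44, -95, 42), (392, 57, -101, 40)]
276 [(382, 46, -69, 18), (386, 48, -84, 26), (390, 62, -89, 22), (394, 49, -117, 45)]
t 14.15 pos [ 0.6736 -0.1292  0.0506] in warmer mm [ 63.1976 -69.0794  50.6061] gap 0.01216454249593484 F [-0.5491 -0.0616 -0.5764]
toolz yaw err deg 0.04387210569814862 target [0.062, -0.069, 0.05] shift [ 0.6058  0.0803 -1.1977]
```

View pics/s10.png

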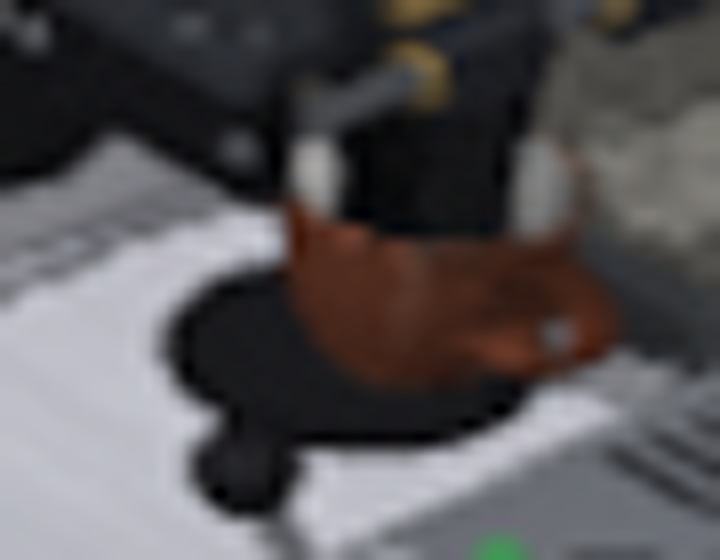

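>>> carry_out --pt "0 0 1 0 -0.6" --pt "0 0 2 0 -0.6" --pt "0 0 2 0 -0.6"

```text
clock: 14.52
position: [0.6756, -0.129, 0.0506]
tool_rot: [0.706, -0.048, 0.705, 0.048]
contact_force: [-0.3, 0.9, -0.7]
finger_gap: 0.0126
```

>>> carry_out --pt "0 0 1 0 -0.6" --pt "0 0 2 0 -0.6" --pt "0 0 2 0 -0.6"

```text
clock: 14.9
position: [0.6771, -0.1288, 0.0505]
tool_rot: [0.705, -0.048, 0.706, 0.048]
contact_force: [-1.4, 0.5, 1.1]
finger_gap: 0.0124
```

>>> carry_out --pt "0 0 1 0 -0.6" --pt "0 0 1 0 -0.6" --pt "0 0 1 0 -0.6"

```text
clock: 15.28
position: [0.6777, -0.1286, 0.0504]
tool_rot: [0.705, -0.048, 0.706, 0.048]
contact_force: [-4.5, -0.2, 1.9]
finger_gap: 0.0125
```

```bash
python3 cup.py pics/s11.png; python3 rel.py .062 -.069 .05
```

```text
264 [(379, 35, -62, 67)]
266 [(379, 38, -59, 57), (383, 35, -79, 69)]
268 [(379, 37, -61, 50), (383, 38, -78, 59), (387, 43, -90, 64), (391, 51, -100, 66), (395, 59, -109, 67)]
270 [(379, 58, -42, 22), (383, 37, -79, 52), (387, 45, -89, 55), (391, 54, -98, 55), (395, 55, -113, 64)]
272 [(380, 46, -59, 29), (384, 41, -81, 44), (388, 49, -90, 45), (392, 62, -96, 43), (398, 64, -119, 55)]
274 [(381, 52, -58, 17), (385, 44, -83, 36), (389, 49, -95, 40), (393, 59, -103, 40), (398, 63, -121, 49)]
276 [(384, 46, -78, 23), (388, 56, -86, 24)]
t 15.32 pos [ 0.6777 -0.1286  0.0504] in warmer mm [ 67.3283 -69.0232  50.3514] gap 0.012194301043781454 F [-5.2854  0.8418  0.5291]
toolz yaw err deg 0.03130317816794567 target [0.062, -0.069, 0.05] shift [ 0.3589  0.0259 -5.3278]
```

View pics/s11.png

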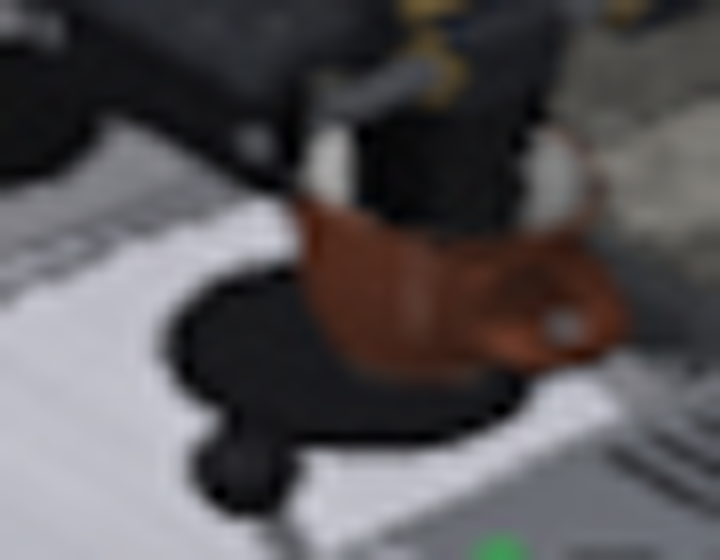

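5 N of resistance means the cup is against the rail. I'll relax, close the fingers and lift out.

>>> carry_out --pt "0 0 -1 0 -0.6" --pt "0 0 -1 0 -0.7" --pt "0 0 -1 0 -0.8" --pt "0 0 -1 0 -0.9" --pt "0 0 -1 0 -0.9" --pt "0 0 -1 0 -0.9" --pt "-3 0 -2 0 -0.9" --pt "-6 0 -2 0 -0.9" --pt "-9 0 -2 0 -0.9" --pt "-9 0 -2 0 -0.9"

```text
clock: 16.58
position: [0.6768, -0.1289, 0.0601]
tool_rot: [0.706, -0.048, 0.705, 0.048]
contact_force: [-0.0, -0.9, 0.1]
finger_gap: 0.0043
```

```bash
python3 cup.py pics/s12.png; python3 rel.py .062 -.069 .05
```

```text
266 [(379, 38, -59, 56)]
268 [(379, 37, -60, 50), (383, 39, -77, 58), (387, 41, -92, 66), (391, 51, -100, 66), (395, 58, -110, 69)]
270 [(379, 38, -61, 41), (383, 37, -79, 53), (387, 40, -93, 59), (391, 54, -98, 56), (395, 55, -113, 64)]
272 [(380, 43, -61, 31), (384, 40, -81, 44), (388, 48, -92, 47), (392, 60, -98, 45), (398, 61, -122, 58)]
274 [(381, 44, -66, 25), (385, 46, -81, 33), (389, 49, -96, 41), (393, 53, -109, 47)]
276 [(383, 45, -74, 21), (387, 54, -83, 23), (393, 74, -92, 19)]
t 16.62 pos [ 0.6766 -0.1289  0.0598] in warmer mm [ 66.2105 -69.104   59.7995] gap 0.004417317918118799 F [ 0.0128  0.6277 -0.3216]
toolz yaw err deg 0.04239574249637041 target [0.062, -0.069, 0.05] shift [ 9.7974  0.1071 -4.2153]
```

View pics/s12.png

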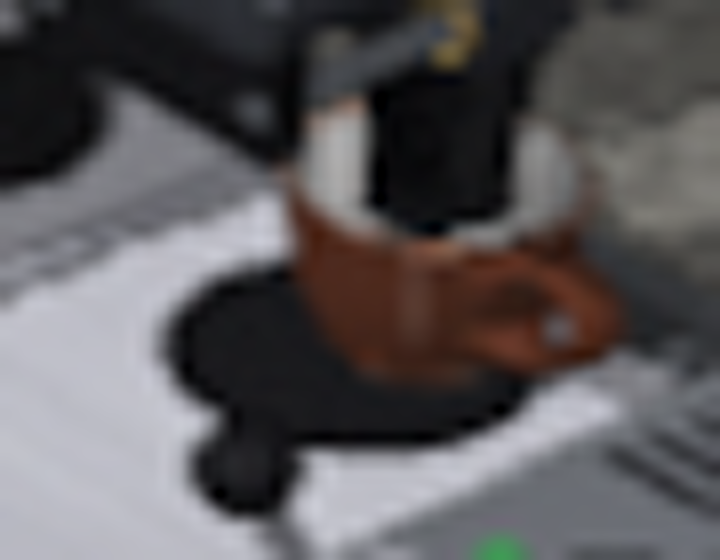

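The cup stands upright at the rail and the finger is free. I'll lift out and go in front of the right lever.

>>> carry_out --pt "-25 0 0 0 -1" --pt "-70 0 0 0 -1" --pt "-110 0 0 0 -1" --pt "-110 -17 -45 0 -1" --pt "-110 -34 -90 0 -1" --pt "-110 -51 -135 0 -1" --pt "-110 -70 -182 0 -1" --pt "-110 -85 -184 0 -1" --pt "-110 -85 -184 0 -1"

```text
clock: 17.75
position: [0.5059, -0.2389, 0.17]
tool_rot: [0.706, -0.047, 0.705, 0.047]
contact_force: [-0.3, 0.2, -0.1]
finger_gap: 0.0006
```

```bash
python3 rel.py -.116 -.154 .088
python3 - <<'E'
from h import *
for n,(a,b,c,d) in {'top':(155,275,270,430),'scene':(210,330,280,440)}.items():
    P,_=arm.capture(n)
    cv2.imwrite(f'pics/{n}20.png',cv2.resize(P[a:b,c:d,::-1],None,fx=5,fy=5,interpolation=cv2.INTER_CUBIC))
E
```

```text
t 17.75 pos [ 0.5059 -0.2389  0.17  ] in warmer mm [-117.7385 -155.2149  169.9652] gap 0.0005525821738739823 F [-0.2824  0.1653 -0.1407]
toolz yaw err deg -0.07855753174079437 target [-0.116, -0.154, 0.088] shift [81.967   1.2456  1.6293]
```

View pics/scene20.png

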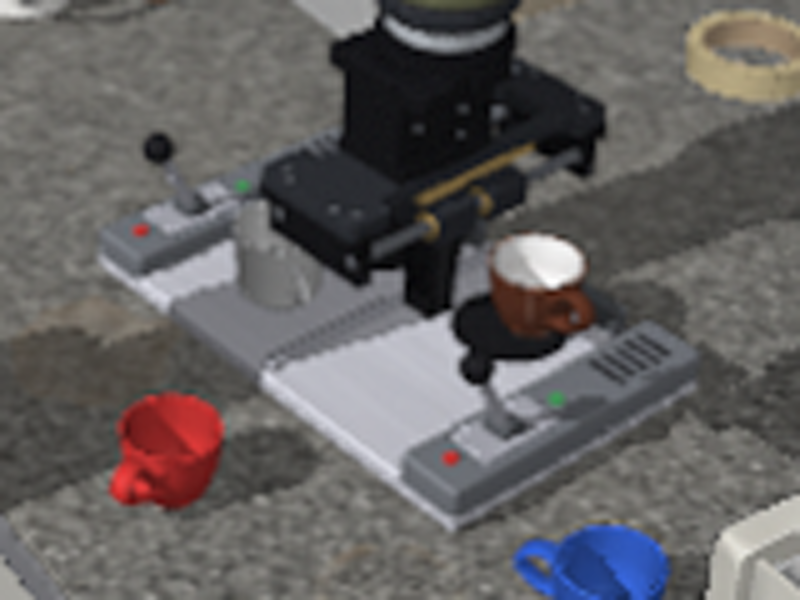

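View pics/top20.png

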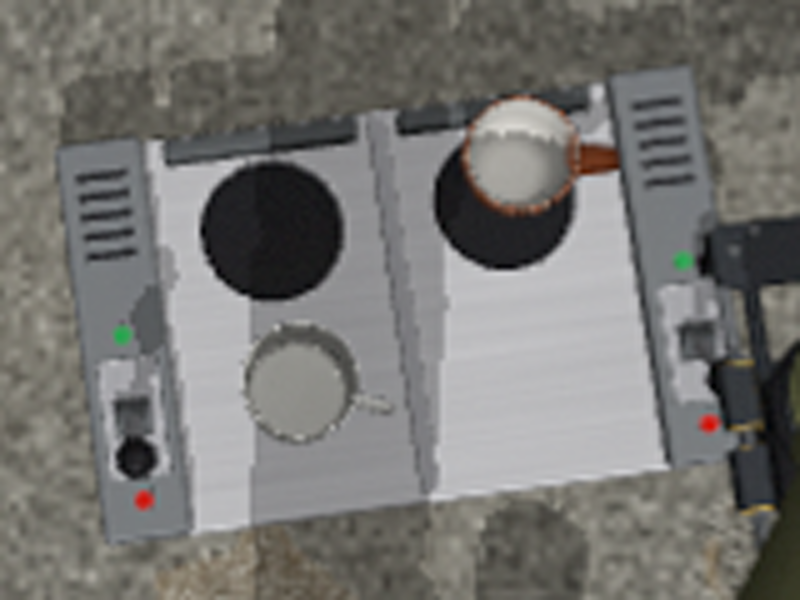

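Run:
```python
from meas import *
print(inv(p,atz(px(522.5,155),.068)))
```

```text
[ 0.0641 -0.0716]
```

>>> carry_out --pt "30 1 1 0 -1" --pt "60 1 1 0 -1" --pt "82 1 1 0 -1" --pt "82 1 1 0 -1"

```text
clock: 18.35
position: [0.5061, -0.235, 0.0856]
tool_rot: [0.704, -0.048, 0.707, 0.049]
contact_force: [1.3, -0.2, 0.7]
finger_gap: 0.0004
```

```bash
python3 rel.py -.046 -.154 .088
```

```text
t 18.35 pos [ 0.5061 -0.235   0.0856] in warmer mm [-117.0386 -151.3769   85.6304] gap 0.0003637993222505146 F [ 1.2516 -0.2128  0.693 ]
toolz yaw err deg 0.16990219662762604 target [-0.046, -0.154, 0.088] shift [-2.6645 -2.8306 71.0202]
```

>>> carry_out --pt "-1 -2 8 0 -1" --pt "-1 -2 16 0 -1" --pt "-1 -2 24 0 -1" --pt "-1 -2 32 0 -1" --pt "-1 -2 40 0 -1" --pt "-1 -2 48 0 -1" --pt "-1 -2 56 0 -1" --pt "-1 -2 64 0 -1" --pt "-1 -2 70 0 -1" --pt "-1 -2 70 0 -1"

```text
clock: 19.6
position: [0.5766, -0.2291, 0.0884]
tool_rot: [0.705, -0.048, 0.705, 0.048]
contact_force: [-0.4, 0.3, 0.0]
finger_gap: 0.0004
```

```bash
python3 rel.py -.046 -.154 .088
python3 - <<'E'
from h import *
for n,(a,b,c,d) in {'scene':(210,330,280,440)}.items():
    P,_=arm.capture(n)
    cv2.imwrite(f'pics/{n}21.png',cv2.resize(P[a:b,c:d,::-1],None,fx=5,fy=5,interpolation=cv2.INTER_CUBIC))
E
```

```text
t 19.6 pos [ 0.5766 -0.2291  0.0884] in warmer mm [ -46.3503 -155.0045   88.4434] gap 0.0003911138030451788 F [-0.3506  0.2679  0.0256]
toolz yaw err deg 0.07733516154740722 target [-0.046, -0.154, 0.088] shift [0.4433 1.0041 0.3516]
```

View pics/scene21.png

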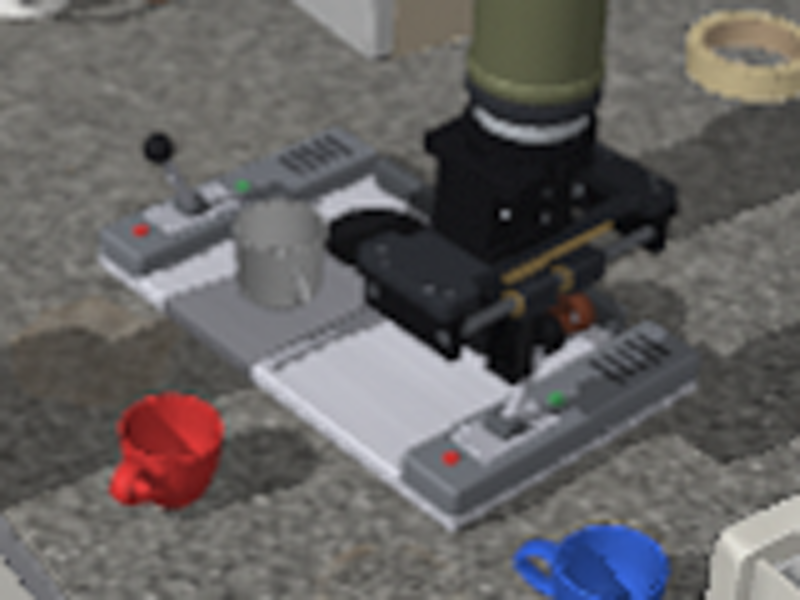

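The lever has snapped over and the force is about zero. I'll back off and rise clear.

>>> carry_out --pt "0 0 -10 0 -1" --pt "0 0 -20 0 -1" --pt "-30 0 -25 0 -1" --pt "-75 0 -25 0 -1" --pt "-120 0 -25 0 -1" --pt "-120 -45 -25 0 -1" --pt "-120 -90 -25 0 -1" --pt "-120 -120 -25 0 -1" --pt "-120 -120 -25 0 -1"

```text
clock: 20.78
position: [0.5652, -0.355, 0.2085]
tool_rot: [0.705, -0.047, 0.706, 0.045]
contact_force: [0.2, 0.0, -0.9]
finger_gap: 0.0007
```

```bash
python3 rel.py -.046 -.154 .088
python3 - <<'E'
from h import *
for n,(a,b,c,d) in {'top':(155,275,270,430),'scene':(210,330,280,440)}.items():
    P,_=arm.capture(n)
    cv2.imwrite(f'pics/{n}22.png',cv2.resize(P[a:b,c:d,::-1],None,fx=5,fy=5,interpolation=cv2.INTER_CUBIC))
    if n=='scene': cv2.imwrite('pics/full22.png',P[...,::-1])
E
```

```text
t 20.77 pos [ 0.5652 -0.355   0.2085] in warmer mm [ -74.5807 -278.2537  208.4826] gap 0.0006640338161165127 F [ 0.1823  0.0144 -0.8608]
toolz yaw err deg -0.2729065790821402 target [-0.046, -0.154, 0.088] shift [120.2678 124.5606  28.1465]
```

View pics/scene22.png

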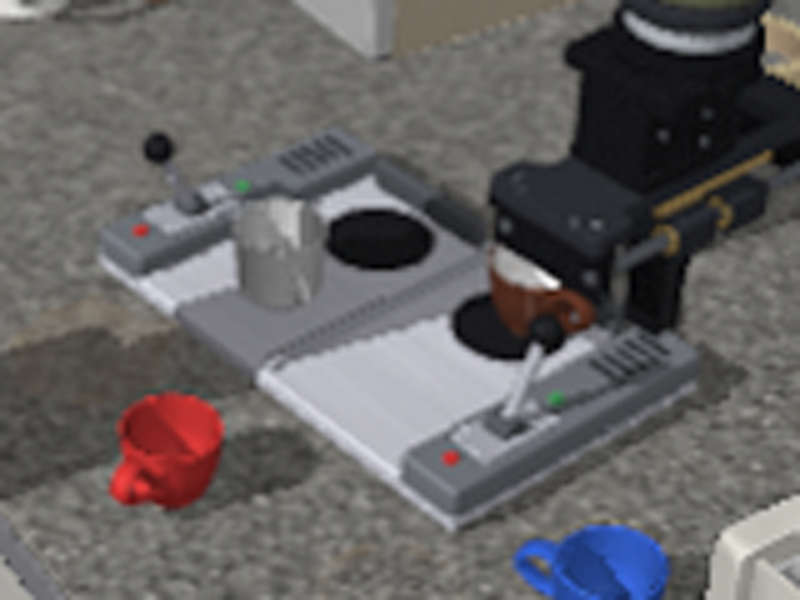

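View pics/top22.png

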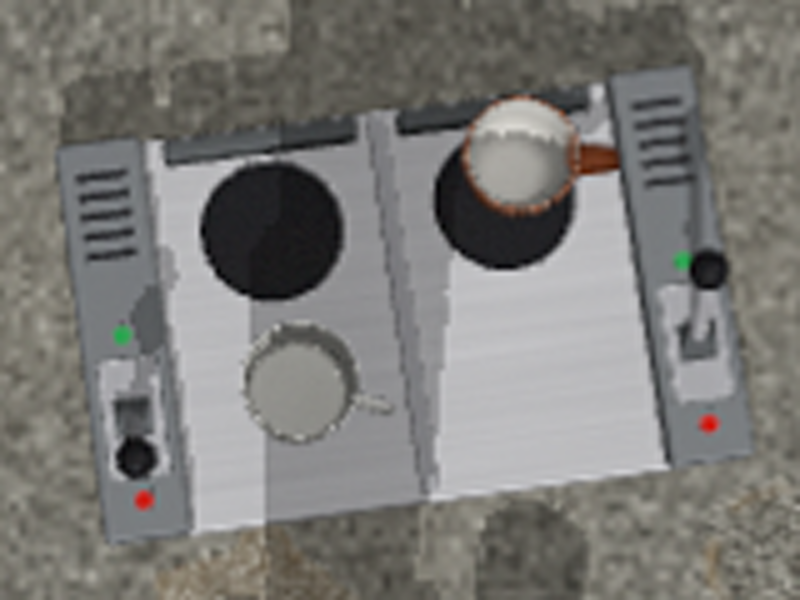

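View pics/full22.png

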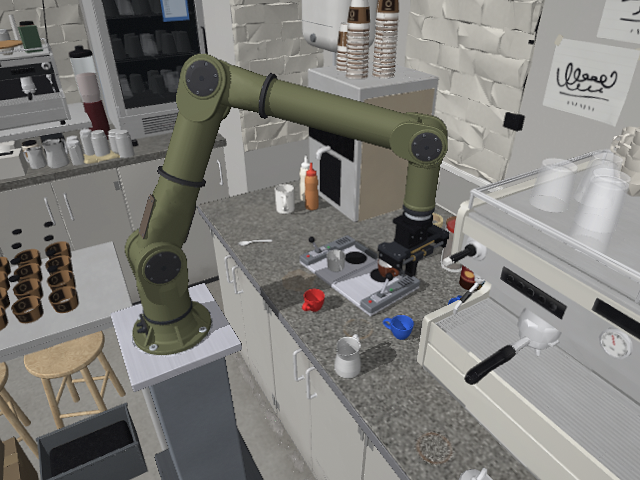

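The top view shows the cup at the rail at (522,155), the right ball by the green dot at (709,269) and the left ball by the red dot. The steel cup is unmoved at (299,383). I'll check the lever position, then hand in.

Run:
```python
from meas import *
print('ball',inv(p,atz(px(709,269),.097)),'cup',inv(p,atz(px(522.5,155),.068)))
print(arm.finish_job())
```

```text
ball [-0.0148 -0.1547] cup [ 0.0641 -0.0716]
the job is handed in; nothing more can be done
None
```

The brown cup now stands upright against the back rail of the right bay, and the right lever has snapped over to the green dot. I handed the job in with the clock at about 21 s; no verdict was reported.

**How the push went:** Partway along, pushing with closed fingers inside the cup tipped it forward. By eye the tilt was 0.2–0.3 rad, well over upright but under the 0.5 rad limit. I backed off and it settled upright. I then spread the fingertips lightly (3 N setting) against the inner walls and slid it the rest of the way, until the rail resisted with about 5 N. I did not lift it on purpose. In the tilt its raised front rim read about 12 mm high, though tilt accounts for that and I did not measure the height of its middle.

**Last checks, in the warmer's frame:**

| Item | Measured | Wanted |
|---|---|---|
| Brown cup, x | 64 mm | 52 to 75 mm |
| Brown cup, y | −72 mm | −90 to −40 mm |
| Right lever ball, x | −15 mm | about −16 mm at full on |

- **Other objects:** By eye, the left lever is still off and the steel cup has not moved. The milk jug and white mug look unmoved in the last full picture, but I did not measure them.
- **Gripper:** It ended clear of everything, reading only about 1 N.

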